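# Line up the Buddha figurines by height beside the night lamp

## Task

Stand the four Buddha figurines on the bamboo board in a row by height, each centred on its own round felt spot: the tallest on the spot nearest the night lamp, then going down in height to the shortest at the other end. Keep every figurine upright all the while, and leave the glass marble lying in its dish.

Things in the scene. Friction and masses are not known exactly. Their poses are not given: they have to be found in the camera images.
- buddha_tall_center (a point): centre of the tallest Buddha figurine: red-brown glazed ceramic, 110 mm high, a rotund seated figure with an upright round body 55 mm in diameter from its flat foot to 68 mm up and a smaller round head above. The point is on its upright axis (z up), half-way up (55 mm above its foot), where the body can be gripped from any side. Loose; which figurine stands where changes.
- buddha_second_center (a point): centre of the second tallest Buddha figurine: green glazed ceramic, 94 mm high, a rotund seated figure with an upright round body 47 mm in diameter from its flat foot to 58 mm up and a smaller round head above. The point is on its upright axis (z up), half-way up (47 mm above its foot), where the body can be gripped from any side. Loose; which figurine stands where changes.
- buddha_third_center (a point): centre of the third tallest Buddha figurine: blue glazed ceramic, 78 mm high, a rotund seated figure with an upright round body 39 mm in diameter from its flat foot to 48 mm up and a smaller round head above. The point is on its upright axis (z up), half-way up (39 mm above its foot), where the body can be gripped from any side. Loose; which figurine stands where changes.
- buddha_short_center (a point): centre of the shortest Buddha figurine: cream-white glazed ceramic, 62 mm high, a rotund seated figure with an upright round body 31 mm in diameter from its flat foot to 38 mm up and a smaller round head above. The point is on its upright axis (z up), half-way up (31 mm above its foot), where the body can be gripped from any side. Loose; which figurine stands where changes.
- spot0: round dark felt spot, 64 mm in diameter, one of four in a row, 90 mm apart, on the fixed bamboo board (360 x 90 mm, 12 mm thick); spot1 is its only neighbour (an end of the row). Flush with the board. Origin: centre of the spot at the level of the board's top, 12 mm above the cabinet top; z up, y along the row, x across it. The board's place and yaw change.
- spot1: round dark felt spot, 64 mm in diameter, one of four in a row, 90 mm apart, on the fixed bamboo board (360 x 90 mm, 12 mm thick); between spot0 and spot2. Flush with the board. Origin: centre of the spot at the level of the board's top, 12 mm above the cabinet top; z up, y along the row, x across it. The board's place and yaw change.
- spot2: round dark felt spot, 64 mm in diameter, one of four in a row, 90 mm apart, on the fixed bamboo board (360 x 90 mm, 12 mm thick); between spot1 and spot3. Flush with the board. Origin: centre of the spot at the level of the board's top, 12 mm above the cabinet top; z up, y along the row, x across it. The board's place and yaw change.
- spot3: round dark felt spot, 64 mm in diameter, one of four in a row, 90 mm apart, on the fixed bamboo board (360 x 90 mm, 12 mm thick); spot2 is its only neighbour (the other end of the row). Flush with the board. Origin: centre of the spot at the level of the board's top, 12 mm above the cabinet top; z up, y along the row, x across it. The board's place and yaw change.
- lamp: press-button night lamp: frosted warm-white plastic dome on a grey base with an orange button on top, 80 mm in diameter, 83 mm high, fixed; stands just off one end of the row (either end; a round steel tin, 80 mm in diameter and 60 mm high, stands off the other). Origin: centre of its underside.
- marble_center (a point): centre of the blue-green glass marble, 20 mm in diameter, lying loose in a small fixed blue dish (60 mm across, 18 mm high) that stands among the figurines near the robot.
There are look-alikes about, which are no part of the job. What is shaped like the part that bears buddha_short_center but pink or yellow is not meant.

How it is judged:
By the outcome, as a careful person would: the job done as asked, in the order asked, and still so for the second after the job is handed in, with the robot touching nothing.
It also fails if it takes over 112 s, if anything falls off the work surface, if the arm or the gripper's body presses on something with over 40 N, if the wrist force passes 120 N, or if a joint passes its speed limit or range.

## Robot

A 6-joint arm with a two-finger parallel gripper is mounted at the origin on the work surface. World frame = base frame: x ahead of the robot, y to its left, z up, the work surface at z = 0. Lengths are in m, angles in rad, forces in N, time in s.
With the tool pointing down it reaches from about 0.325 to 0.775 m from the base axis. Payload 9.3 kg.
Tool frame: the origin (TCP) lies at the centre of the arm's flange, where the gripper is bolted on; the fingertips stand 173 mm ahead of it and the grasp point (between the pads) lies 155 mm ahead of it; z points along the fingers, x is the direction in which the jaws open and shut, and the axes are right-handed (so a half turn about z gives the same grasp; the last joint's range is limited). The gripper opens to 85 mm and grips with 20 to 120 N. Pads are 22 mm wide; open, the fingers measure 114 mm over their backs; the gripper's body (76 mm by 85 mm) begins 54 mm behind the grasp point. The pads swing forward as they close: fully open they stand 13 mm farther back than shut.
Start: joints at [-1.35, 0.259, 0.021, 1.334, 0, 1.418], TCP at [0.201, -0.512, 0.405] pointing down, gripper open.
Joint ranges: [-3.04, 3.04], [-0.91, 1.82], [-1.04, 1.36], [-1.92, 1.95], [-1.52, 1.45], [-3.14, 3.14]. Speed limits (rad/s): [2.22, 2.22, 2.79, 3.14, 3.14, 3.14].

## Interface

Orientations are given as a unit quaternion [x, y, z, w].
In Python, from workcell import r gives the robot as it stands. The module is installed in compiled form; this text tells all that it offers.
- The arm moves only by the tool send_rows, never from a script. Its argument "deltas" is a list of rows, each a list of 7 numbers: the shift along the world's x, y, z in mm, then the turn, a rotation vector about the world's x, y, z in degrees, then the closure in counts, from 0 (fully open) to 255 (shut). A call has 1 to 12 rows; each row is the pose to reach, as a shift and turn from the pose commanded when the call began; what a row does not reach only later rows make up. A row lasts 1/10 s, in which the tool goes at most 50 mm and 8.59 degrees, less where a joint would pass 70% of its speed; a pose out of reach is approached as far as the arm can. A call with a gripper value outside its range is refused whole. The fingers move at their own pace and stop on an object; the grip force is fixed at half the most. Time passes only in rows, so rows that repeat a pose let the fingers close. It gives the time, the measured TCP pose, the force and the opening at its end, in the units of the state.
- r.get_state(): the state, without advancing time (a new reading comes with each control period).
- r.snapshot(name): name is "side" or "top"; returns the picture (480x640x3 uint8, red, green, blue); there is no depth.
- r.calibration(name): a dict with "K" (3x3 intrinsics, pixels), "k1" (the pictures are not rectified: a ray, as slopes to the right and down, at radius r is drawn at 1 + k1 r^2 times it, then the intrinsics apply), "R" (3x3) and "t" (3): a world point X has camera coordinates R X + t. Camera axes: x right, y down, z forward; pixel columns grow to the right and rows downward; lengths in m; the calibration is good to about 2 mm. A picture is of the moment at which its call begins. calibration takes no time and is no camera call.
- r.sign_off(): hands the job in, once; it reports no verdict.
The state is a dict: "time_s": time; "joints": joint angles; "joint_velocities": joint speeds; "tau": joint torques, N m; "ee_pos": TCP position; "tool_rot": TCP orientation; "contact_force": force on the tool from outside, world axes, zero at the start; "wrist_torque": the same for the moment, N m; "opening": opening from 0.0 (shut) to 1.0 (fully open).
Only numpy, scipy, OpenCV 4.12 (cv2) and the standard library are available. Lean on these libraries where they do the work, as an engineer would, in place of code of your own. Each camera call takes 0.05 s, during which the arm holds its last target. There are 200 camera calls.

## Working session

There is one attempt and no reset: what is moved stays moved. The work goes in short steps, Python scripts to look and compute and a tool call to move; the robot and the scene stay as the last step left them, time stands still between calls to the robot, and variables do not carry over. Pictures are saved under pics/ and viewed, about 12 in all and at most 16, crops included, and the job is handed in when it is done.

Besides the shell and the picture viewer there is one more tool, called after "Call:" in YAML: its name, and indented under it one key for each argument. send_rows: Moves the arm, as the interface text tells. Its arguments: {"type":"object","properties":{"deltas":{"type":"array"}},"required":["deltas"]}

```bash
mkdir -p pics
cat > h.py <<'E'
import numpy as np, cv2
from scipy.optimize import least_squares
from workcell import r
def ray(cam,u,v):
    c=r.calibration(cam);K=np.array(c["K"]);R=np.array(c["R"]);t=np.array(c["t"])
    d=np.array([(u-K[0,2])/K[0,0],(v-K[1,2])/K[1,1]]);s=d.copy()
    for _ in range(30): s=d/(1+c["k1"]*(s@s))
    return -R.T@t, R.T@np.array([s[0],s[1],1])
def onz(cam,u,v,z):
    o,d=ray(cam,u,v); return o+d*(z-o[2])/d[2]
def proj(cam,X):
    c=r.calibration(cam);K=np.array(c["K"]);p=np.array(c["R"])@X+np.array(c["t"])
    s=p[:2]/p[2];s=s*(1+c["k1"]*(s@s));return np.array([K[0,0]*s[0]+K[0,2],K[1,1]*s[1]+K[1,2]])
def tri(a,b):
    (o1,d1),(o2,d2)=ray("side",*a),ray("top",*b)
    A=np.stack([d1,-d2],1);s=np.linalg.lstsq(A,o2-o1,rcond=None)[0]
    p,q=o1+s[0]*d1,o2+s[1]*d2;return (p+q)/2,np.linalg.norm(p-q)
def snap(cam,name):
    im=r.snapshot(cam);cv2.imwrite(f"pics/{name}.png",im[:,:,::-1]);return im
E
python3 - <<'E'
from h import *
for c in("side","top"):
    snap(c,c+"0");k=r.calibration(c);print(c,k, -np.array(k["R"]).T@np.array(k["t"]))
print(r.get_state())
E
```

```text
side {'K': array([[572.98113317,   0.        , 312.98744628],
       [  0.        , 572.98113317, 236.86216771],
       [  0.        ,   0.        ,   1.        ]]), 'k1': -0.0031358206560868633, 'R': array([[-9.24717224e-01, -3.80654287e-01,  6.07866784e-04],
       [-2.47044217e-01,  5.98924037e-01, -7.61747434e-01],
       [ 2.89598360e-01, -7.04551142e-01, -6.47873813e-01]]), 't': array([0.48042586, 0.17671947, 0.79374458])} [0.25804846 0.63626828 0.6485699 ]
top {'K': array([[531.48181086,   0.        , 324.71703527],
       [  0.        , 531.48181086, 249.67697889],
       [  0.        ,   0.        ,   1.        ]]), 'k1': -0.010833398726090055, 'R': array([[ 0.00784097, -0.9995126 ,  0.03021718],
       [-0.99666182, -0.01026716, -0.08099256],
       [ 0.08126333, -0.02948125, -0.99625656]]), 't': array([-0.01674285,  0.51345493,  0.99326615])} [0.43115608 0.01781977 1.03163987]
{'time_s': 0.1, 'joints': array([-1.34958530e+00,  2.59149585e-01,  2.08716466e-02,  1.33369202e+00,
        4.73643857e-06,  1.41820179e+00]), 'joint_velocities': array([ 4.87222242e-05,  5.52850197e-04,  1.64541588e-03, -5.12895307e-04,
        1.81528344e-03, -5.48790535e-04]), 'tau': array([ 5.27640936e-03, -5.56695485e+01,  3.45069122e+01,  1.17068025e-02,
       -1.26741647e-04,  3.29550446e-06]), 'ee_pos': array([ 0.20083075, -0.51199017,  0.40413244]), 'tool_rot': array([ 8.26184108e-01, -5.63399924e-01, -4.27312411e-04, -4.02193491e-04]), 'contact_force': array([0.03446216, 0.20171202, 0.17478381]), 'wrist_torque': array([-0.02394545,  0.0591613 ,  0.02482488]), 'opening': 1.0034554015053143}
```

View pics/top0.png

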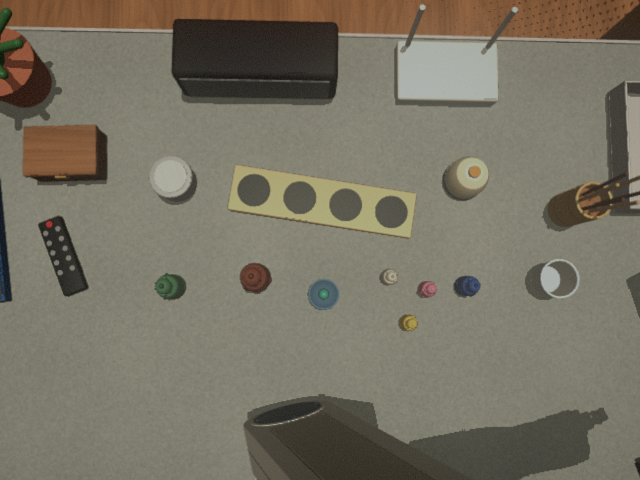

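View pics/side0.png

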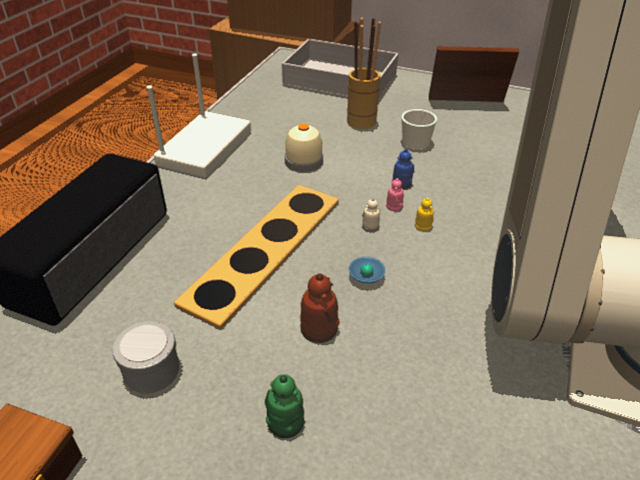

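Top view: tall red (255,278), green (168,287), blue (468,286), cream (390,277). Look-alikes are pink (428,289) and yellow (410,323), which are not meant. Spots in the top view are (253,190), (300,197), (346,205) and (391,211); the lamp is at (467,178), beyond the last one. In the side view they are red (319,308), green (285,405), blue (404,170) and cream (371,215). Enlarged crops next.

Run:
```python
import cv2
t=cv2.imread("pics/top0.png");s=cv2.imread("pics/side0.png")
f=lambda i,x0,y0,w,h,k:cv2.resize(i[y0:y0+h,x0:x0+w],None,fx=k,fy=k,interpolation=cv2.INTER_CUBIC)
import numpy as np
# top crop: 4 figurine patches 48x48 x8
P=[f(t,x-24,y-24,48,48,6) for x,y in((255,278),(168,287),(468,286),(390,277))]
cv2.imwrite("pics/tc.png",np.vstack([np.hstack(P[:2]),np.hstack(P[2:])]))
Q=[f(s,x-36,y-36,72,72,4) for x,y in((319,308),(285,405),(404,170),(385,210))]
cv2.imwrite("pics/sc.png",np.vstack([np.hstack(Q[:2]),np.hstack(Q[2:])]))
from h import *
# spots: dark blobs
for nm,im,box in(("top",t,(220,160,205,85)),("side",s,(175,185,170,140))):
    x,y,w,h=box;g=cv2.cvtColor(im,6)[y:y+h,x:x+w]
    n,l,st,c=cv2.connectedComponentsWithStats((g<60).astype(np.uint8))
    for i in range(1,n):
        if 200<st[i,4]<3000:
            u=c[i]+[x,y];print(nm,u.round(1),st[i],onz(nm,*u,.012).round(4))
```

```text
side [305.8 202.9] [115   9  33  19 501] [ 0.5915 -0.1402  0.012 ]
side [279.  229.8] [ 87  34  35  22 610] [ 0.6045 -0.0511  0.012 ]
side [248.7 260.1] [ 55  63  38  25 740] [0.6175 0.0384 0.012 ]
side [214.3 294.4] [ 19  95  41  30 922] [0.6307 0.1276 0.012 ]
side [320.  295.5] [133  99  24  24 243] [0.4799 0.068  0.012 ]
side [318.9 315.5] [126 115  38  25 633] [0.4663 0.1064 0.012 ]
```

View pics/tc.png

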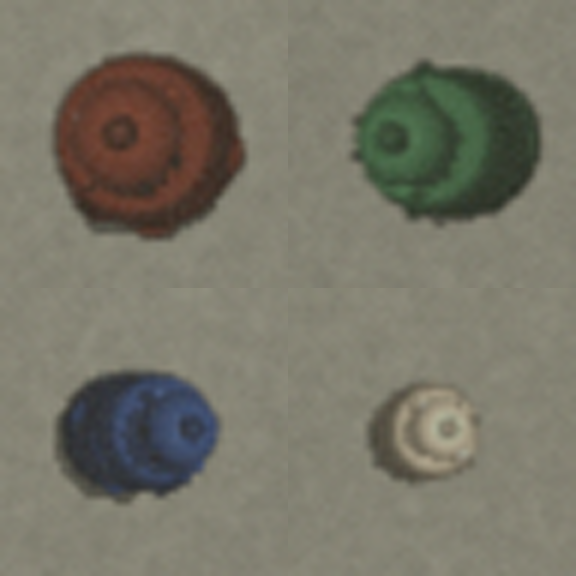

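View pics/sc.png

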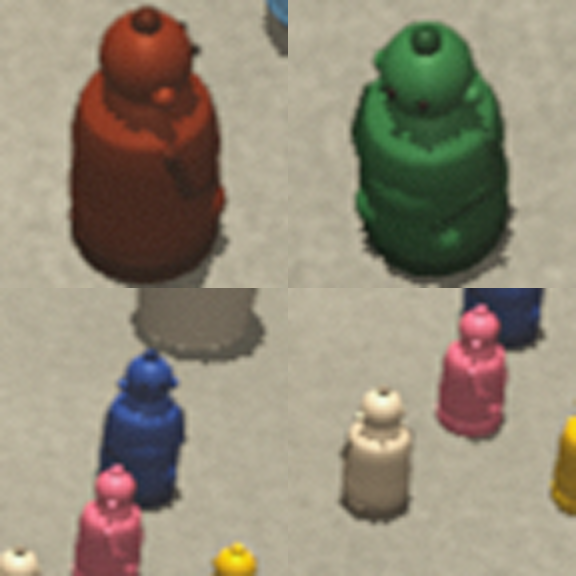

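Run:
```python
from h import *
S=dict(red=(319.1,275.9),green=(283.4,378.1),blue=(405.1,151.1),cream=(372.1,199.6))
T=dict(red=(250.6,275.6),green=(160.9,285.6),blue=(475.3,284.9),cream=(392.1,275.9))
D=dict(red=(.055,.110),green=(.047,.094),blue=(.039,.078),cream=(.031,.062))
t=cv2.imread("pics/top0.png");s=cv2.imread("pics/side0.png")
for k in S:
    p,e=tri(S[k],T[k]);print(k,"knob",p.round(4),"gap",round(e,4),"top@h",onz("top",*T[k],D[k][1]-.002).round(4),"side@h",onz("side",*S[k],D[k][1]-.002).round(4))
g=cv2.cvtColor(t,6)[160:245,220:425]
n,l,st,c=cv2.connectedComponentsWithStats((g<85).astype(np.uint8))
sp=[(214.3,294.4),(248.7,260.1),(279,229.8),(305.8,202.9)]
o=sorted([c[i]+[220,160] for i in range(1,n) if st[i,4]>300],key=lambda a:a[0])
for a,b in zip(sp,o): p,e=tri(a,b);print(b.round(1),"spot",p.round(4),round(e,4),onz("top",*b,.012).round(4))
print("lamp btn",tri((304,127),(474.5,172.5)),"marble",tri((367,270),(323.5,294.5)))
# overlay body circles + head with top-based xy
for nm,im in(("top",t),("side",s)):
    for k in S:
        p,_=tri(S[k],T[k]);d,h=D[k]
        for z in(0,d*68/55):
            a=np.linspace(0,2*np.pi,40);P=[proj(nm,np.array([p[0]+d/2*np.cos(q),p[1]+d/2*np.sin(q),z])) for q in a]
            D.setdefault(nm,[]).append(np.array(P))
f=4
out=[]
for nm,im,box in(("top",t,[(231,254),(144,263),(444,262),(366,253)]),("side",s,[(283,272),(249,369),(368,134),(349,174)])):
    w=48 if nm=="top" else 72
    row=[]
    for i,(x,y) in enumerate(box):
        q=cv2.resize(im[y:y+w,x:x+w],(200,200),interpolation=cv2.INTER_CUBIC);k=200/w
        for P in D[nm][2*i:2*i+2]: cv2.polylines(q,[((P+.5-[x,y])*k).round().astype(np.int32)],True,(0,255,255),1)
        row.append(q)
    out.append(np.hstack(row))
cv2.imwrite("pics/ov.png",np.vstack(out))
```

```text
red knob [0.4609 0.1188 0.1066] gap 0.0015 top@h [0.4602 0.1185 0.108 ] side@h [0.4611 0.1204 0.108 ]
green knob [0.4423 0.2771 0.0901] gap 0.0011 top@h [0.4418 0.2764 0.092 ] side@h [0.4422 0.2785 0.092 ]
blue knob [ 0.4487 -0.2843  0.0743] gap 0.0016 top@h [ 0.4479 -0.284   0.076 ] side@h [ 0.4489 -0.2814  0.076 ]
cream knob [ 0.4643 -0.1349  0.0594] gap 0.0018 top@h [ 0.4634 -0.135   0.06  ] side@h [ 0.4649 -0.1338  0.06  ]
[253.1 189.3] spot [0.6305 0.1274 0.0117] 0.0007 [0.6301 0.1272 0.012 ]
[392.6 210.3] spot [ 0.6679 -0.1479 -0.1639] 0.1061 [ 0.5926 -0.1439  0.012 ]
lamp btn (array([ 0.65453203, -0.28380162,  0.0810654 ]), np.float64(0.0019865386639794287)) marble (array([ 0.42931766, -0.01033404,  0.01500864]), np.float64(0.0021062606776019424))
```

View pics/ov.png

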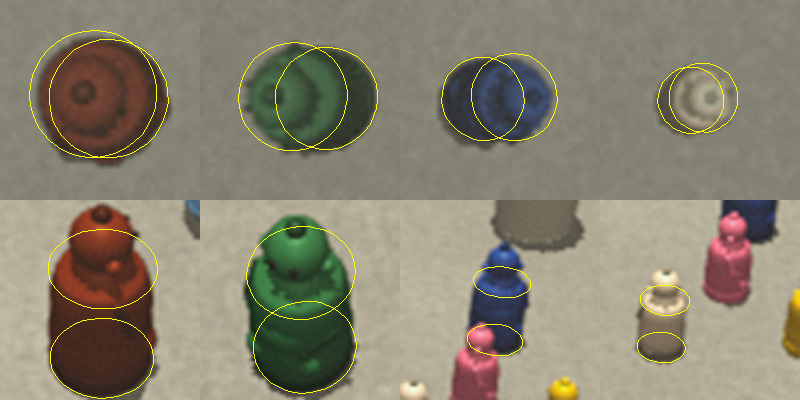

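Heights triangulate within 2–4 mm (knobs at 106.6, 90.1, 74.3 and 59.4 mm), the ray gaps are ≤2 mm, and the overlaid bodies fit. The spots are 90 mm apart at z 12 mm. The lamp is at y≈-0.28, so spot (0.59,-0.14) gets the tallest. I'll start with red, jaws roughly across the row.

Call:
send_rows:
  deltas:
    - [20,40,0,0,0,6,0]
    - [50,80,0,0,0,12,0]
    - [70,120,0,0,0,18,0]
    - [90,160,0,0,0,24,0]
    - [105,200,0,0,0,30,0]
    - [120,240,0,0,0,36,0]
    - [135,280,0,0,0,42,0]
    - [150,320,0,0,0,48,0]
    - [165,360,0,0,0,54,0]
    - [180,400,0,0,0,60,0]
    - [190,430,0,0,0,60,0]
    - [200,450,0,0,0,60,0]

```text
time_s: 1.3
ee_pos: [0.4008, -0.0599, 0.4046]
tool_rot: [0.997, -0.074, -0.0, -0.0]
contact_force: [-1.3, 0.2, 0.8]
opening: 1.001
```

Call:
send_rows:
  deltas:
    - [15,40,0,0,0,0,0]
    - [30,80,0,0,0,0,0]
    - [42,120,0,0,0,0,0]
    - [55,160,0,0,0,0,0]
    - [60,181,0,0,0,0,0]
    - [60,181,0,0,0,0,0]
    - [60,181,-40,0,0,0,0]
    - [60,181,-80,0,0,0,0]
    - [60,181,-90,0,0,0,0]
    - [60,181,-90,0,0,0,0]

```text
time_s: 2.3
ee_pos: [0.4605, 0.1185, 0.3139]
tool_rot: [0.997, -0.075, -0.002, 0.0]
contact_force: [0.4, -0.2, 0.1]
opening: 1.0
```

Run:
```python
from h import *
a=snap("side","s1");b=snap("top","t1")
t=cv2.imread("pics/top0.png")
for x,y in((253,190),(300,197),(346,205),(391,211)):
    g=cv2.cvtColor(t,6)[y-24:y+24,x-24:x+24]
    n,l,st,c=cv2.connectedComponentsWithStats((g<70).astype(np.uint8));i=l[24,24]
    u=c[i]+[x-24,y-24];print(u.round(1),st[i],onz("top",*u,.012).round(4))
cv2.imwrite("pics/c1.png",np.hstack([a[:,:,::-1][130:430,150:450],b[:,:,::-1][130:430,130:430]]))
s=r.get_state();print(s["time_s"],s["ee_pos"],s["tool_rot"],s["contact_force"])
```

```text
[252.5 189.5] [   0    0   48   48 2304] [0.6298 0.1284 0.012 ]
[299.5 196.5] [   0    0   48   48 2304] [0.6173 0.0374 0.012 ]
[345.5 204.5] [   0    0   48   48 2304] [ 0.6027 -0.052   0.012 ]
[390.5 210.5] [   0    0   48   48 2304] [ 0.5921 -0.1398  0.012 ]
2.4 [0.46131716 0.11867605 0.31614013] [ 9.97178556e-01 -7.50624300e-02  7.43653182e-04 -7.23248131e-05] [0.75165271 0.96610231 0.55669274]
```

View pics/c1.png

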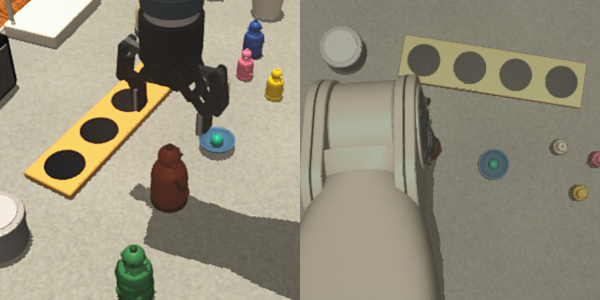

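The side crop shows the open gripper directly above the red figurine with the jaws across the row; the marble is in its dish. Descending.

Call:
send_rows:
  deltas:
    - [0,0,-25,0,0,0,0]
    - [0,0,-50,0,0,0,0]
    - [0,0,-75,0,0,0,0]
    - [0,0,-92,0,0,0,0]
    - [0,0,-99,0,0,0,0]
    - [0,0,-99,0,0,0,0]
    - [0,0,-99,0,0,0,0]

```text
time_s: 3.1
ee_pos: [0.4615, 0.119, 0.217]
tool_rot: [0.997, -0.075, 0.001, -0.0]
contact_force: [0.2, 1.0, 0.9]
opening: 1.007
```

Call:
send_rows:
  deltas:
    - [0,0,0,0,0,0,40]
    - [0,0,0,0,0,0,70]
    - [0,0,0,0,0,0,100]
    - [0,0,0,0,0,0,130]
    - [0,0,0,0,0,0,180]
    - [0,0,0,0,0,0,255]
    - [0,0,0,0,0,0,255]
    - [0,0,0,0,0,0,255]
    - [0,0,0,0,0,0,255]

```text
time_s: 4.0
ee_pos: [0.4609, 0.119, 0.2167]
tool_rot: [0.997, -0.075, 0.001, -0.0]
contact_force: [-1.0, -0.5, 9.5]
opening: 0.623
```

Call:
send_rows:
  deltas:
    - [0,0,5,0,0,0,255]
    - [0,0,15,0,0,0,255]
    - [0,0,30,0,0,0,255]
    - [0,0,50,0,0,0,255]
    - [0,0,65,0,0,0,255]
    - [0,0,70,0,0,0,255]
    - [0,0,70,0,0,0,255]

```text
time_s: 4.7
ee_pos: [0.4609, 0.119, 0.2864]
tool_rot: [0.997, -0.075, 0.001, -0.0]
contact_force: [-0.6, -1.1, -4.4]
opening: 0.625
```

Run:
```python
from h import *
a=snap("side","s2")
cv2.imwrite("pics/c2.png",cv2.resize(a[:,:,::-1][130:380,200:450],None,fx=2,fy=2))
```

```text
(no output)
```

View pics/c2.png

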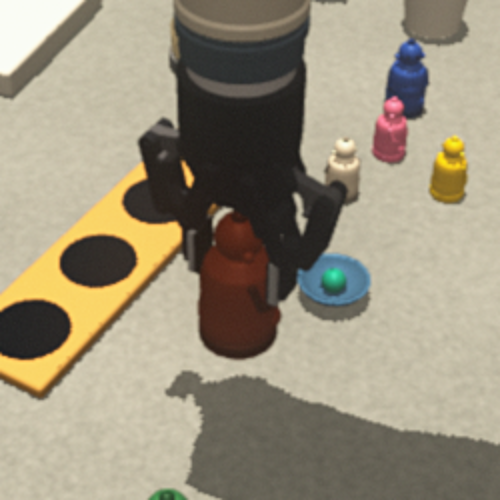

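The side crop shows red lifted, upright and held at body height. Moving it to the lamp-end spot (0.592,-0.140).

Call:
send_rows:
  deltas:
    - [8,-12,0,0,0,0,255]
    - [22,-38,0,0,0,0,255]
    - [40,-70,0,0,0,0,255]
    - [58,-105,0,0,0,0,255]
    - [76,-140,0,0,0,0,255]
    - [94,-175,0,0,0,0,255]
    - [110,-210,0,0,0,0,255]
    - [122,-238,0,0,0,0,255]
    - [129,-254,0,0,0,0,255]
    - [131,-259,0,0,0,0,255]
    - [131,-259,0,0,0,0,255]
    - [131,-259,0,0,0,0,255]

```text
time_s: 5.95
ee_pos: [0.5914, -0.1392, 0.2854]
tool_rot: [0.997, -0.075, -0.0, -0.0]
contact_force: [0.0, 0.2, -3.8]
opening: 0.623
```

Call:
send_rows:
  deltas:
    - [0,0,-10,0,0,0,255]
    - [0,0,-25,0,0,0,255]
    - [0,0,-40,0,0,0,255]
    - [0,0,-48,0,0,0,255]
    - [0,0,-52,0,0,0,255]
    - [0,0,-55,0,0,0,255]
    - [0,0,-57,0,0,0,255]
    - [0,0,-57,0,0,0,255]

```text
time_s: 6.75
ee_pos: [0.5919, -0.14, 0.229]
tool_rot: [0.997, -0.075, 0.0, 0.0]
contact_force: [0.3, -0.3, -2.9]
opening: 0.628
```

Run:
```python
from h import *
a=snap("side","s3");s=r.get_state();print(s["ee_pos"],s["contact_force"])
cv2.imwrite("pics/c3.png",cv2.resize(a[:,:,::-1][70:270,200:420],None,fx=3,fy=3))
```

```text
[ 0.59191868 -0.14006058  0.2290474 ] [-0.24899725  0.52933762 -3.24005859]
```

View pics/c3.png

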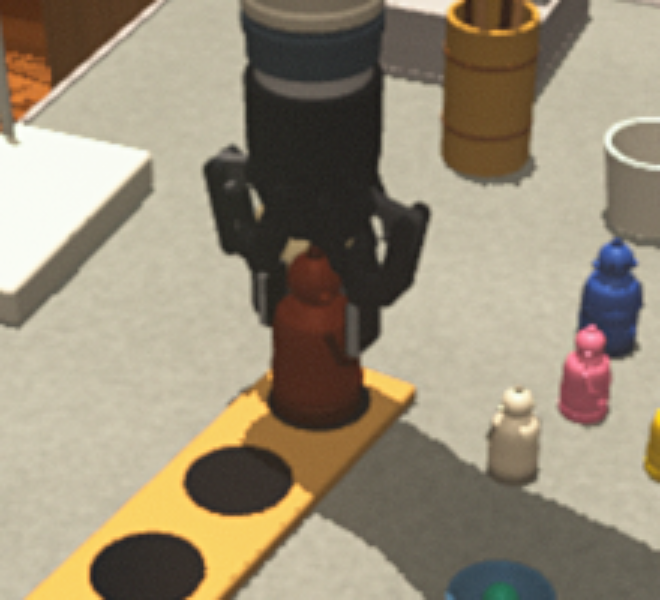

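Red sits centred over the felt, about 1 mm above it. Lowering, releasing and rising, then going to green.

Call:
send_rows:
  deltas:
    - [0,0,-1,0,0,0,255]
    - [0,0,-1.5,0,0,0,255]
    - [0,0,-1.5,0,0,0,170]
    - [0,0,-1.5,0,0,0,60]
    - [0,0,-1.5,0,0,0,0]
    - [0,0,-1.5,0,0,0,0]
    - [0,0,-1.5,0,0,0,0]
    - [0,0,-1.5,0,0,0,0]
    - [0,0,8,0,0,0,0]
    - [0,0,30,0,0,0,0]
    - [0,0,65,0,0,0,0]
    - [0,0,100,0,0,0,0]

```text
time_s: 8.0
ee_pos: [0.5916, -0.1399, 0.3302]
tool_rot: [0.997, -0.075, -0.0, -0.0]
contact_force: [0.6, 1.1, -0.4]
opening: 1.002
```

Call:
send_rows:
  deltas:
    - [-5,15,0,0,0,0,0]
    - [-20,55,0,0,0,0,0]
    - [-36,100,0,0,0,0,0]
    - [-52,145,0,0,0,0,0]
    - [-68,190,0,0,0,0,0]
    - [-85,235,0,0,0,0,0]
    - [-101,280,0,0,0,0,0]
    - [-117,325,0,0,0,0,0]
    - [-134,370,0,0,0,0,0]
    - [-146,405,0,0,0,0,0]
    - [-150,417,0,0,0,0,0]
    - [-150,417,0,0,0,0,0]

```text
time_s: 9.2
ee_pos: [0.441, 0.2783, 0.3288]
tool_rot: [0.997, -0.073, 0.0, -0.0]
contact_force: [-0.1, -1.1, 0.2]
opening: 1.002
```

Run:
```python
from h import *
a=snap("side","s4");b=snap("top","t4");s=r.get_state();print(s["ee_pos"],s["tool_rot"],s["time_s"])
cv2.imwrite("pics/c4.png",np.hstack([cv2.resize(a[:,:,::-1][120:480,180:420],(400,600)),cv2.resize(b[:,:,::-1][130:250,310:390+0],(400,600))]))
```

```text
[0.44191401 0.27654709 0.32867997] [ 9.97209058e-01 -7.46596109e-02  2.43087046e-05  1.89240710e-04] 9.3
```

View pics/c4.png

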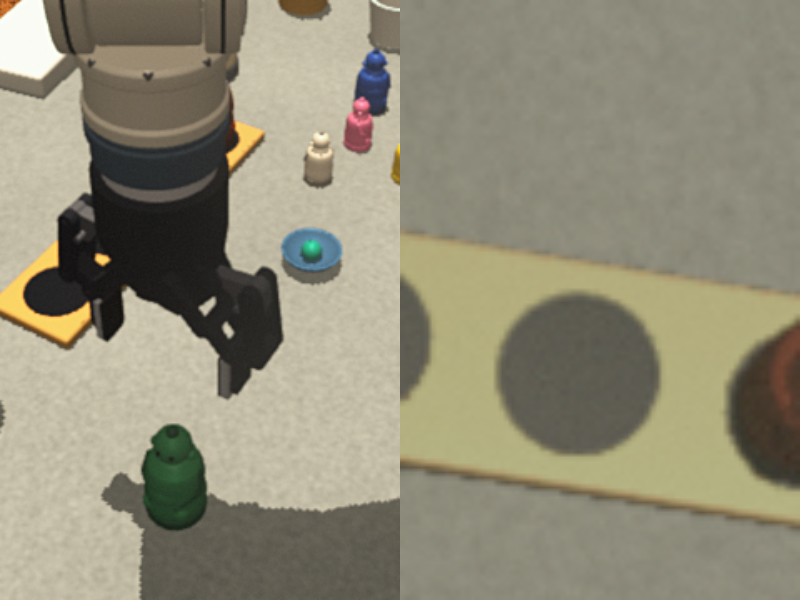

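Red stands upright on its felt and the gripper is above green. Grasping and lifting green.

Call:
send_rows:
  deltas:
    - [0,0,-30,0,0,0,0]
    - [0,0,-60,0,0,0,0]
    - [0,0,-90,0,0,0,0]
    - [0,0,-112,0,0,0,0]
    - [0,0,-124,0,0,0,0]
    - [0,0,-128,0,0,0,0]
    - [0,0,-128,0,0,0,0]
    - [0,0,-128,0,0,0,60]
    - [0,0,-128,0,0,0,90]

```text
time_s: 10.2
ee_pos: [0.4422, 0.277, 0.2017]
tool_rot: [0.997, -0.075, 0.001, -0.0]
contact_force: [-0.2, 0.1, 0.4]
opening: 0.692
```

Call:
send_rows:
  deltas:
    - [0,0,0,0,0,0,110]
    - [0,0,0,0,0,0,140]
    - [0,0,0,0,0,0,180]
    - [0,0,0,0,0,0,255]
    - [0,0,0,0,0,0,255]
    - [0,0,0,0,0,0,255]
    - [0,0,5,0,0,0,255]
    - [0,0,18,0,0,0,255]
    - [0,0,40,0,0,0,255]
    - [0,0,65,0,0,0,255]
    - [0,0,78,0,0,0,255]
    - [0,0,80,0,0,0,255]

```text
time_s: 11.4
ee_pos: [0.442, 0.2772, 0.2825]
tool_rot: [0.997, -0.075, 0.001, -0.001]
contact_force: [-0.2, 1.1, -2.1]
opening: 0.533
```

Call:
send_rows:
  deltas:
    - [8,-16,0,0,0,0,255]
    - [22,-45,0,0,0,0,255]
    - [40,-80,0,0,0,0,255]
    - [58,-118,0,0,0,0,255]
    - [77,-156,0,0,0,0,255]
    - [96,-194,0,0,0,0,255]
    - [115,-232,0,0,0,0,255]
    - [134,-270,0,0,0,0,255]
    - [150,-304,0,0,0,0,255]
    - [160,-323,0,0,0,0,255]
    - [162,-328,0,0,0,0,255]
    - [162,-328,0,0,0,0,255]

```text
time_s: 12.6
ee_pos: [0.6037, -0.0512, 0.2799]
tool_rot: [0.997, -0.075, -0.001, -0.0]
contact_force: [-1.3, 0.1, -2.1]
opening: 0.539
```

Call:
send_rows:
  deltas:
    - [0,0,-15,0,0,0,255]
    - [0,0,-35,0,0,0,255]
    - [0,0,-52,0,0,0,255]
    - [0,0,-60,0,0,0,255]
    - [0,0,-64,0,0,0,255]
    - [0,0,-66,0,0,0,255]
    - [0,0,-66,0,0,0,255]

```text
time_s: 13.3
ee_pos: [0.6039, -0.0507, 0.2151]
tool_rot: [0.997, -0.075, 0.0, 0.0]
contact_force: [0.7, 0.5, -1.8]
opening: 0.532
```

Run:
```python
from h import *
a=snap("side","s5");s=r.get_state();print(s["ee_pos"],s["contact_force"])
cv2.imwrite("pics/c5.png",cv2.resize(a[:,:,::-1][90:320,180:400],None,fx=2.5,fy=2.5))
```

```text
[ 0.60396096 -0.05084154  0.21532107] [-0.24503623 -0.33748099 -1.9360096 ]
```

View pics/c5.png

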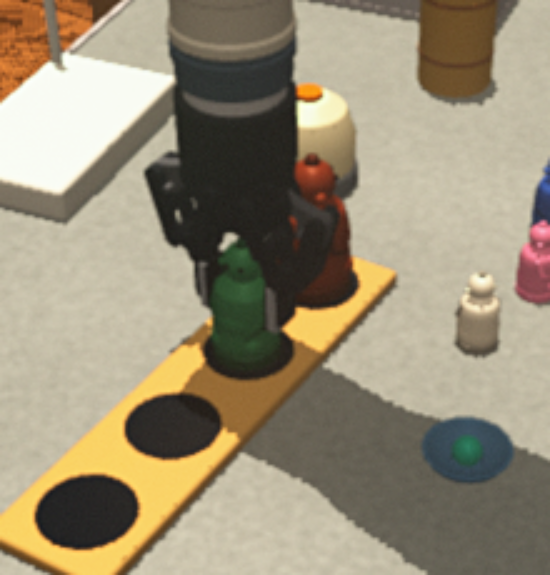

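Green is centred over its spot, 2 mm up. Lowering, releasing and rising high, then going to blue.

Call:
send_rows:
  deltas:
    - [0,0,-1.5,0,0,0,255]
    - [0,0,-2.5,0,0,0,255]
    - [0,0,-2.5,0,0,0,170]
    - [0,0,-2.5,0,0,0,60]
    - [0,0,-2.5,0,0,0,0]
    - [0,0,-2.5,0,0,0,0]
    - [0,0,-2.5,0,0,0,0]
    - [0,0,6,0,0,0,0]
    - [0,0,25,0,0,0,0]
    - [0,0,60,0,0,0,0]
    - [0,0,100,0,0,0,0]
    - [0,0,135,0,0,0,0]

```text
time_s: 14.55
ee_pos: [0.6036, -0.051, 0.3522]
tool_rot: [0.997, -0.075, 0.0, 0.0]
contact_force: [0.7, -0.1, 0.1]
opening: 0.999
```

Call:
send_rows:
  deltas:
    - [-8,-12,0,0,0,0,0]
    - [-25,-38,0,0,0,0,0]
    - [-48,-72,0,0,0,0,0]
    - [-72,-108,0,0,0,0,0]
    - [-96,-144,0,0,0,0,0]
    - [-120,-180,0,0,0,0,0]
    - [-140,-210,0,0,0,0,0]
    - [-152,-227,0,0,0,0,0]
    - [-155,-232,0,0,0,0,0]
    - [-155,-232,0,0,0,0,0]
    - [-155,-232,-40,0,0,0,0]
    - [-155,-232,-60,0,0,0,0]

```text
time_s: 15.75
ee_pos: [0.449, -0.2818, 0.2879]
tool_rot: [0.997, -0.074, -0.0, -0.0]
contact_force: [-0.1, 0.7, -0.6]
opening: 0.999
```

Run:
```python
from h import *
a=snap("side","s6");s=r.get_state();print(s["ee_pos"],s["tool_rot"],s["time_s"])
cv2.imwrite("pics/c6.png",cv2.resize(a[:,:,::-1][60:320,180:480],None,fx=2.2,fy=2.2))
```

```text
[ 0.44860051 -0.28133356  0.28525954] [ 0.99723748 -0.07422811 -0.00210939 -0.00177581] 15.8
```

View pics/c6.png

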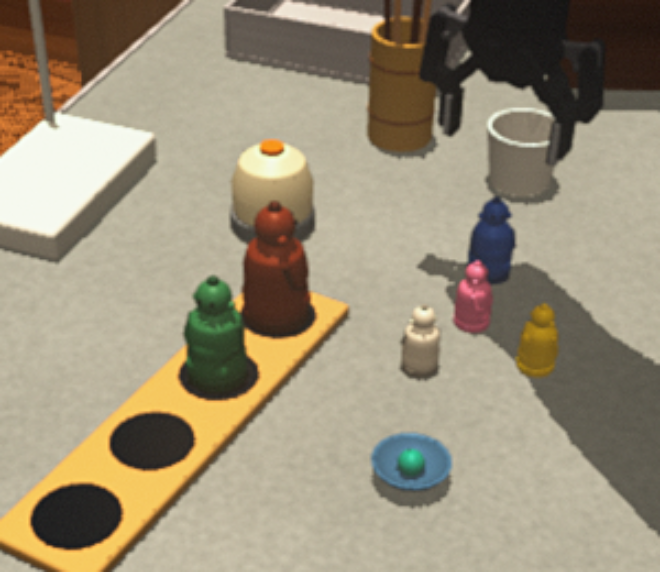

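Green and red stand upright and centred; the gripper is above blue at crop (490,240). Grasping blue and lifting it high.

Call:
send_rows:
  deltas:
    - [0,0,-25,0,0,0,0]
    - [0,0,-55,0,0,0,0]
    - [0,0,-80,0,0,0,0]
    - [0,0,-96,0,0,0,0]
    - [0,0,-102,0,0,0,0]
    - [0,0,-102,0,0,0,0]
    - [0,0,-102,0,0,0,70]
    - [0,0,-102,0,0,0,110]
    - [0,0,-102,0,0,0,130]
    - [0,0,-102,0,0,0,160]
    - [0,0,-102,0,0,0,200]
    - [0,0,-102,0,0,0,255]

```text
time_s: 17.0
ee_pos: [0.449, -0.2832, 0.1887]
tool_rot: [0.997, -0.075, 0.001, 0.0]
contact_force: [-0.0, -0.1, 6.3]
opening: 0.439
```

Call:
send_rows:
  deltas:
    - [0,0,0,0,0,0,255]
    - [0,0,0,0,0,0,255]
    - [0,0,5,0,0,0,255]
    - [0,0,18,0,0,0,255]
    - [0,0,40,0,0,0,255]
    - [0,0,70,0,0,0,255]
    - [0,0,100,0,0,0,255]
    - [0,0,128,0,0,0,255]
    - [0,0,143,0,0,0,255]
    - [0,0,147,0,0,0,255]
    - [0,0,147,0,0,0,255]

```text
time_s: 18.1
ee_pos: [0.4487, -0.283, 0.335]
tool_rot: [0.997, -0.075, 0.0, 0.0]
contact_force: [-0.5, 0.8, -1.6]
opening: 0.442
```

Call:
send_rows:
  deltas:
    - [8,15,0,0,0,0,255]
    - [23,44,0,0,0,0,255]
    - [41,79,0,0,0,0,255]
    - [60,115,0,0,0,0,255]
    - [80,152,0,0,0,0,255]
    - [100,190,0,0,0,0,255]
    - [119,227,0,0,0,0,255]
    - [138,264,0,0,0,0,255]
    - [155,297,0,0,0,0,255]
    - [165,316,0,0,0,0,255]
    - [168,321,0,0,0,0,255]
    - [168,321,0,0,0,0,255]

```text
time_s: 19.3
ee_pos: [0.6169, 0.0385, 0.3333]
tool_rot: [0.997, -0.074, -0.001, 0.0]
contact_force: [0.4, 0.1, -1.2]
opening: 0.441
```

Call:
send_rows:
  deltas:
    - [0,0,-15,0,0,0,255]
    - [0,0,-40,0,0,0,255]
    - [0,0,-70,0,0,0,255]
    - [0,0,-98,0,0,0,255]
    - [0,0,-118,0,0,0,255]
    - [0,0,-128,0,0,0,255]
    - [0,0,-132,0,0,0,255]
    - [0,0,-133,0,0,0,255]
    - [0,0,-133,0,0,0,255]

```text
time_s: 20.2
ee_pos: [0.6171, 0.0377, 0.2026]
tool_rot: [0.997, -0.075, 0.001, 0.0]
contact_force: [0.0, -0.0, -1.5]
opening: 0.441
```

Run:
```python
from h import *
a=snap("side","s7");s=r.get_state();print(s["ee_pos"],s["contact_force"])
cv2.imwrite("pics/c7.png",cv2.resize(a[:,:,::-1][100:340,160:440],None,fx=2.3,fy=2.3))
```

```text
[0.61711727 0.03778593 0.20269614] [ 0.09476155 -0.47890271 -0.99359662]
```

View pics/c7.png

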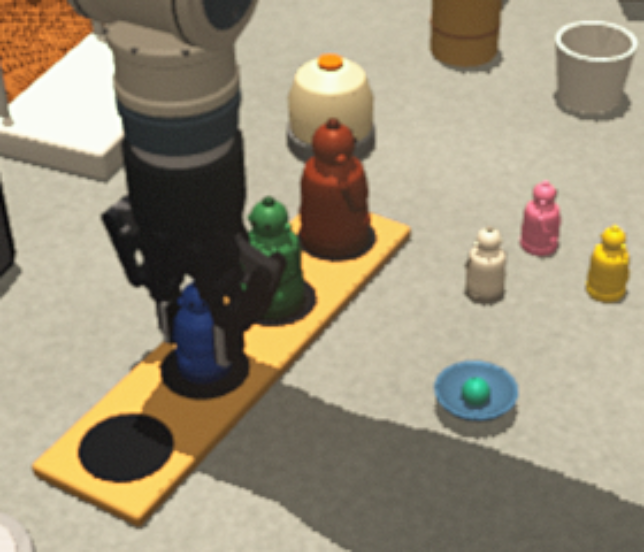

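Blue is over the third spot. Lowering and releasing, then going to cream.

Call:
send_rows:
  deltas:
    - [0,0,-1.5,0,0,0,255]
    - [0,0,-2.5,0,0,0,255]
    - [0,0,-2.5,0,0,0,170]
    - [0,0,-2.5,0,0,0,60]
    - [0,0,-2.5,0,0,0,0]
    - [0,0,-2.5,0,0,0,0]
    - [0,0,-2.5,0,0,0,0]
    - [0,0,6,0,0,0,0]
    - [0,0,25,0,0,0,0]
    - [0,0,60,0,0,0,0]
    - [0,0,100,0,0,0,0]
    - [0,0,133,0,0,0,0]

```text
time_s: 21.45
ee_pos: [0.6167, 0.038, 0.3374]
tool_rot: [0.997, -0.075, 0.001, 0.0]
contact_force: [1.2, -0.4, 0.3]
opening: 0.996
```

Call:
send_rows:
  deltas:
    - [-8,-10,0,0,0,0,0]
    - [-28,-32,0,0,0,0,0]
    - [-55,-62,0,0,0,0,0]
    - [-82,-92,0,0,0,0,0]
    - [-110,-124,0,0,0,0,0]
    - [-136,-154,0,0,0,0,0]
    - [-150,-168,0,0,0,0,0]
    - [-153,-172,0,0,0,0,0]
    - [-153,-172,0,0,0,0,0]
    - [-153,-172,-30,0,0,0,0]
    - [-153,-172,-50,0,0,0,0]
    - [-153,-172,-50,0,0,0,0]

```text
time_s: 22.65
ee_pos: [0.4638, -0.133, 0.2824]
tool_rot: [0.997, -0.074, -0.002, -0.001]
contact_force: [-0.4, 0.1, -0.4]
opening: 1.003
```

Run:
```python
from h import *
a=snap("side","s8");s=r.get_state();print(s["ee_pos"],s["tool_rot"],s["time_s"])
cv2.imwrite("pics/c8.png",cv2.resize(a[:,:,::-1][60:320,160:480],None,fx=2.2,fy=2.2))
```

```text
[ 0.46413912 -0.13325882  0.28391845] [ 9.97237327e-01 -7.42707491e-02 -1.13491643e-03 -5.30969605e-04] 22.7
```

View pics/c8.png

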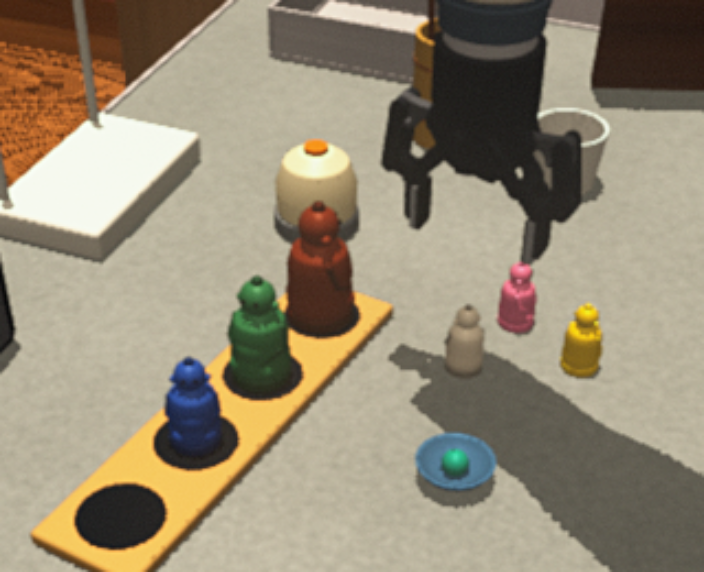

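Cream (crop (465,340)) is apart from pink (517,297) and yellow (583,340). Grasping it.

Call:
send_rows:
  deltas:
    - [0,0,-25,0,0,0,0]
    - [0,0,-55,0,0,0,0]
    - [0,0,-80,0,0,0,0]
    - [0,0,-96,0,0,0,0]
    - [0,0,-102,0,0,0,0]
    - [0,0,-102,0,0,0,0]
    - [0,0,-102,0,0,0,80]
    - [0,0,-102,0,0,0,120]
    - [0,0,-102,0,0,0,145]
    - [0,0,-102,0,0,0,165]
    - [0,0,-102,0,0,0,200]
    - [0,0,-102,0,0,0,255]

```text
time_s: 23.9
ee_pos: [0.4639, -0.1341, 0.1835]
tool_rot: [0.997, -0.075, 0.001, 0.0]
contact_force: [-1.4, 0.5, 6.8]
opening: 0.344
```

Call:
send_rows:
  deltas:
    - [0,0,0,0,0,0,255]
    - [0,0,0,0,0,0,255]
    - [0,0,5,0,0,0,255]
    - [0,0,18,0,0,0,255]
    - [0,0,40,0,0,0,255]
    - [0,0,70,0,0,0,255]
    - [0,0,100,0,0,0,255]
    - [0,0,130,0,0,0,255]
    - [0,0,147,0,0,0,255]
    - [0,0,152,0,0,0,255]
    - [0,0,152,0,0,0,255]

```text
time_s: 25.0
ee_pos: [0.4638, -0.134, 0.335]
tool_rot: [0.997, -0.075, 0.0, 0.0]
contact_force: [0.2, 0.1, -1.1]
opening: 0.344
```

Call:
send_rows:
  deltas:
    - [8,12,0,0,0,0,255]
    - [23,36,0,0,0,0,255]
    - [42,66,0,0,0,0,255]
    - [62,97,0,0,0,0,255]
    - [82,129,0,0,0,0,255]
    - [102,160,0,0,0,0,255]
    - [122,192,0,0,0,0,255]
    - [142,223,0,0,0,0,255]
    - [157,247,0,0,0,0,255]
    - [165,259,0,0,0,0,255]
    - [166.5,261.5,0,0,0,0,255]
    - [166.5,261.5,0,0,0,0,255]

```text
time_s: 26.2
ee_pos: [0.6301, 0.1275, 0.3338]
tool_rot: [0.997, -0.075, -0.001, 0.0]
contact_force: [-0.3, 0.1, -0.9]
opening: 0.343
```

Call:
send_rows:
  deltas:
    - [0,0,-15,0,0,0,255]
    - [0,0,-40,0,0,0,255]
    - [0,0,-70,0,0,0,255]
    - [0,0,-100,0,0,0,255]
    - [0,0,-122,0,0,0,255]
    - [0,0,-133,0,0,0,255]
    - [0,0,-137,0,0,0,255]
    - [0,0,-138,0,0,0,255]
    - [0,0,-138,0,0,0,255]

```text
time_s: 27.1
ee_pos: [0.6306, 0.1272, 0.1978]
tool_rot: [0.997, -0.075, 0.001, -0.0]
contact_force: [0.5, 0.4, -0.8]
opening: 0.345
```

Run:
```python
from h import *
a=snap("side","s9");s=r.get_state();print(s["ee_pos"],s["contact_force"])
cv2.imwrite("pics/c9.png",cv2.resize(a[:,:,::-1][120:370,140:400],None,fx=2.3,fy=2.3))
```

```text
[0.63063799 0.12733291 0.19788231] [ 0.30084015  0.20602997 -0.77651594]
```

View pics/c9.png

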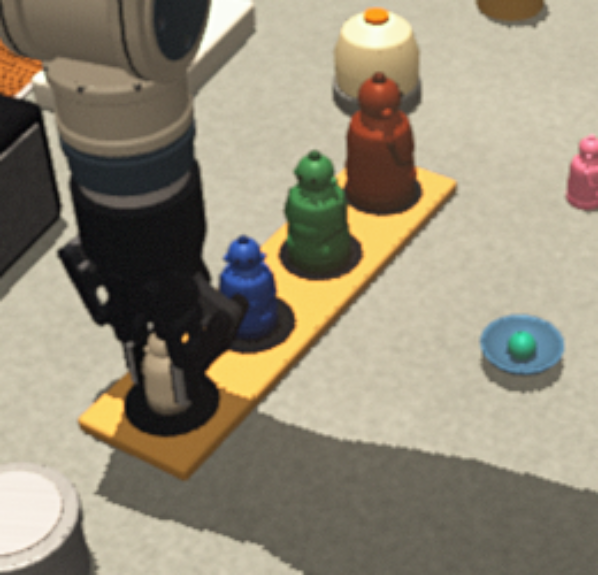

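Cream is over the last spot, about 3 mm up. Lowering, releasing, and withdrawing clear of the views.

Call:
send_rows:
  deltas:
    - [0,0,-1.5,0,0,0,255]
    - [0,0,-2.5,0,0,0,255]
    - [0,0,-2.5,0,0,0,170]
    - [0,0,-2.5,0,0,0,60]
    - [0,0,-2.5,0,0,0,0]
    - [0,0,-2.5,0,0,0,0]
    - [0,0,-2.5,0,0,0,0]
    - [0,0,6,0,0,0,0]
    - [0,0,25,0,0,0,0]
    - [0,0,60,0,0,0,0]
    - [0,0,105,0,0,0,0]
    - [0,0,150,0,0,0,0]

```text
time_s: 28.35
ee_pos: [0.63, 0.1275, 0.3487]
tool_rot: [0.997, -0.075, -0.0, 0.0]
contact_force: [0.4, 0.2, -0.1]
opening: 0.996
```

Call:
send_rows:
  deltas:
    - [-20,-15,10,0,0,0,0]
    - [-50,-45,20,0,0,0,0]
    - [-80,-80,30,0,0,0,0]
    - [-110,-115,40,0,0,0,0]
    - [-140,-150,50,0,0,0,0]
    - [-165,-185,50,0,0,0,0]
    - [-190,-220,50,0,0,0,0]
    - [-210,-260,50,0,0,0,0]
    - [-230,-300,50,0,0,0,0]
    - [-245,-335,50,0,0,0,0]
    - [-255,-365,50,0,0,0,0]
    - [-255,-365,50,0,0,0,0]

```text
time_s: 29.55
ee_pos: [0.3742, -0.2403, 0.3972]
tool_rot: [0.997, -0.077, 0.0, 0.001]
contact_force: [-0.1, -0.1, -0.3]
opening: 0.999
```

Run:
```python
from h import *
a=snap("side","s10");b=snap("top","t10");s=r.get_state();print(s["ee_pos"],s["contact_force"],s["time_s"])
sp=[(.6305,.1275),(.6173,.0382),(.604,-.0512),(.5917,-.140)];D=[.031,.039,.047,.055]
o=[]
for nm,im,(x,y,w,h) in(("side",a,(160,130,200,200)),("top",b,(215,150,220,110))):
    k=800/w if nm=="top" else 3
    k=3.6 if nm=="top" else 3
    q=cv2.resize(im[y:y+h,x:x+w,::-1],None,fx=k,fy=k,interpolation=cv2.INTER_CUBIC)
    for (X,Y),d in zip(sp,D):
        for rad,c in((d/2,(0,255,255)),(.032,(255,255,255))):
            P=np.array([proj(nm,np.array([X+rad*np.cos(t),Y+rad*np.sin(t),.012])) for t in np.linspace(0,6.283,40)])
            cv2.polylines(q,[((P+.5-[x,y])*k).round().astype(np.int32)],True,c,1)
    cv2.imwrite(f"pics/f_{nm}.png",q)
```

```text
[ 0.3749391  -0.23795673  0.39707787] [-0.11371528  0.47198399 -0.36229007] 29.65
```

View pics/f_side.png

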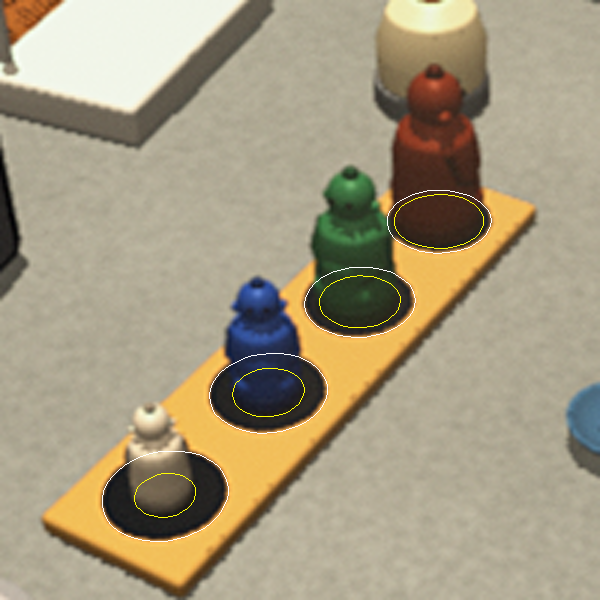

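View pics/f_top.png

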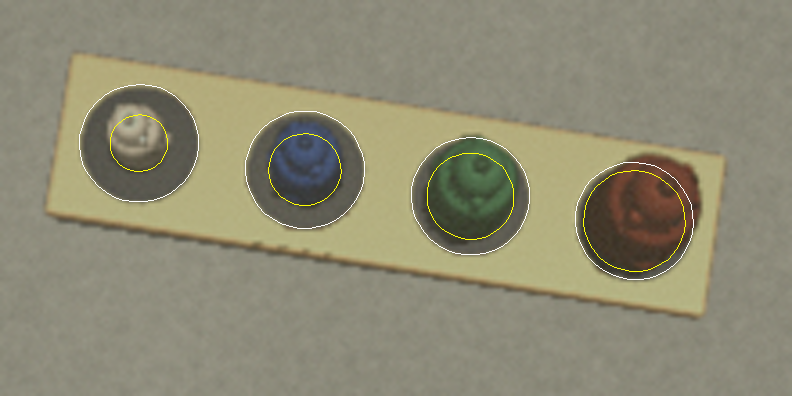

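Side: all four stand upright, with bases within about 2 mm of the expected circles; felt rims show all round. The top view agrees. Handing in.

```bash
python3 -c "
from workcell import r
print(r.sign_off())"
```

```text
the job is handed in; nothing more can be done
None
```

The four figurines now stand in a row by height: red nearest the lamp, then green, blue and cream, each centred on its own felt spot. I handed the job in at about 30 s on the robot's clock, with the open gripper well clear of everything.

- **Centring:** in the last side and top pictures all four stand upright. Their bases are within about 2 mm of the spot centres, roughly the accuracy of the camera calibration.
- **Disagreements:** the two cameras put points 1–2 mm apart. My image code for the spots in the top view mostly failed, so I took the spot centres from the side view and checked them against positions I read by eye.
- **Marble:** I last saw it lying in its dish just before releasing cream, and the arm did not go near the dish after that. I did not look at it again before handing in.
- **Forces:** at the end of each move, the contact force was never over about 10 N.

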